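# Clear a circuit board, then hold the scanner over its module

## Task

First clear the two stray parts off the circuit board: the red plug goes into the tray of red plugs and the brass bar into the tray of brass bars. Then take the hand-held scanner by its grip, carry it over the terminal rack without knocking the rack, and finish while holding it still and level over the silver module on the board, its face squared up with the module's outline and about one centimetre above it: never touch the board with the scanner, and do not set it down or let go. Leave the other things on the bench where they are.

Things in the scene. Friction and masses are not known exactly. Their poses are not given: they have to be found in the camera images.
- board: Green circuit board on a black cradle, fixed, 190 x 120 mm, its flat green face 26 mm above the table. Origin: middle of the underside, at table height; x along its long side, z up. The silver module (70 x 50 mm, long side along x, standing 10 mm above the green face) is in its middle.
- module_top (a point): Centre of the silver module's flat top, 36 mm above the table; axes as the board's.
- red_plug: Loose red plug housing, 30 (x) x 20 (y) x 16 (z) mm, about 20 g, lying flat on the board beyond one or the other short side of the module. Origin: middle of its underside.
- brass_bar: Loose brass terminal bar with two dark screws on top, 34 (x) x 14 (y) x 14 (z) mm, about 50 g, lying flat on the board beyond the other short side of the module. Origin: middle of its underside.
- red_tray: Fixed open metal tray that holds three red plugs (fixed in it), with a red tag on its front: 120 x 120 mm, 32 mm high, walls 3 mm, floor 3 mm thick. Origin: middle of its underside, z up. The stock, up to 19 mm high, takes up the half of the floor towards +x; the half towards -x is free. The two trays may stand either way round.
- brass_tray: Fixed open metal tray, same size and layout as the red tray, that holds three brass bars (fixed in it), with a brass-coloured tag on its front. Origin: middle of its underside.
- rack: Terminal rack, fixed: an upright rail with grey and blue terminal blocks, 280 mm long (x), foot 50 mm wide (y), 90 mm high, between the scanner and the board. Origin: middle of its underside.
- scanner: Loose hand-held scanner standing upright on its face, about 0.28 kg, 116 mm high. Navy head 70 (x) x 50 (y) mm, 30 mm high with an orange band, and a step 48 x 34 mm above it up to 46 mm; above that an upright black grip 36 (x) x 28 (y) mm, from 46 to 116 mm height. Origin: centre of its face (the underside of the head); z up through the grip. Its face has the same outline as the silver module.
- tape: Bystander: roll of cream tape, 100 mm across, 48 mm high, lying flat. Origin: middle of its underside.
- pliers: Bystander: blue-handled pliers, 170 mm long, lying flat, 14 mm high. Origin: at the pivot, at table height.
- screwdriver: Bystander: screwdriver with an orange handle, 190 mm long, lying flat to the right of the trays. Origin: middle, at table height.
- multimeter: Bystander: yellow multimeter lying on its back, 150 x 75 mm, 40 mm high. Origin: middle of its underside.
- jar: Bystander: small glass jar with a grey cap, 54 mm across, 75 mm high. Origin: middle of its underside.

How it is judged:
On the way, in this order (a step that is already met when the one before it is completed fails the run):
1. the red plug lies in the tray of red plugs and the brass bar in the tray of brass bars, both let go (x of red_plug in the frame of red_tray between -0.056 and 0.056 m and y of red_plug in the frame of red_tray between -0.056 and 0.056 m and z of red_plug in the frame of red_tray between 0 and 0.035 m and contact force between each of red_plug, brass_bar and the fingers below 0.1 N and linear speed of each of red_plug, brass_bar below 0.03 m/s and x of brass_bar in the frame of brass_tray between -0.056 and 0.056 m and y of brass_bar in the frame of brass_tray between -0.056 and 0.056 m and z of brass_bar in the frame of brass_tray between 0 and 0.035 m), for 0.2 s.
2. the scanner passes over the terminal rack (height (world z) of scanner above 0.09 m and y of scanner in the frame of rack between -0.07 and 0.07 m and x of scanner in the frame of rack between -0.16 and 0.16 m), for 0.04 s.
At the end, for the whole second after the job is handed in: The plug and bar lie let go in their own trays; the scanner is held in the fingers, still, its face 3 to 22 mm above the module's top, centred within 10 mm, turned within 8 degrees of the module (either way round) and level within about 7 degrees, touching neither board nor rack (all of step 1 and z of scanner in the frame of module_top between 0.003 and 0.022 m and horizontal distance between scanner and module_top below 0.01 m and angle between the x axis of scanner and the x axis of board, either way round below 0.14 rad and angle between scanner's own z axis and vertical below 0.12 rad and linear speed of scanner below 0.02 m/s and contact force between scanner and the fingers above 1 N and contact force between scanner and board below 0.1 N and contact force between scanner and rack below 0.1 N); the arm keeps its last pose, push and grip.
It fails at once if the scanner touches the board (contact force between scanner and board above 0.5 N).
It fails at once if the scanner knocks the rack (contact force between scanner and rack above 2 N).
It fails at once if a bystander (tape, pliers, screwdriver, multimeter or jar) is displaced more than 3 cm (distance of any of tape, pliers, screwdriver, multimeter, jar from where it was at the start of the episode above 0.03 m).
It also fails if it takes over 72 s, if anything falls off the work surface, if the arm or the gripper's body presses on something with over 40 N, if the wrist force passes 120 N, or if a joint passes its speed limit or range.

## Robot

A 7-joint arm with a two-finger parallel gripper is mounted at the origin on the work surface. World frame = base frame: x ahead of the robot, y to its left, z up, the work surface at z = 0. Lengths are in m, angles in rad, forces in N, time in s.
With the tool pointing down it reaches from about 0.4 to 0.85 m from the base axis. Payload 10.4 kg.
Tool frame: the origin (TCP) lies midway between the tips of the shut fingers; the grasp point (between the pads) lies 19 mm behind it; z points along the fingers, y is the line along which they close (so a half turn about z gives the same grasp; the last joint's range is limited). The gripper opens to 87 mm and grips with 3 to 60 N. Pads are 19 mm wide; open, the fingers measure 117 mm over their backs; the gripper's body (75 mm by 190 mm) begins 51 mm behind the grasp point.
Start: joints at [-1.323, 0.332, -0.065, 1.46, 0.022, 1.35, -0.088], TCP at [0.167, 0.602, 0.223] pointing down, gripper open.
Joint ranges: [-2.6, 2.6], [-0.5, 2.12], [-1.47, 1.34], [0.16, 2.42], [-1.27, 4.41], [0.06, 2.06], [-2.6, 2.6]. Speed limits (rad/s): [2.22, 2.22, 2.79, 2.79, 3.14, 3.14, 3.14].

## Interface

Orientations are given as a unit quaternion [x, y, z, w].
In Python, from bench import sensors, eyes, order gives the robot as it stands.
- The arm moves only by the tool arm_command, never from a script. Its argument "steps" is a list of rows, each an object with "rot": the turn, a rotation vector about the world's x, y, z in degrees, a list of three; "slide": the shift along the world's x, y, z in m, a list of three; "grip": the opening, from 0 (shut) to 1 (fully open). A call has exactly 8 rows; each row shifts and turns the commanded pose from where the row before left it; what a row does not reach is not made up. A row lasts 1/8 s, in which the tool goes at most 62.5 mm and 10.7 degrees, less where a joint would pass 70% of its speed; a pose out of reach is approached as far as the arm can. A call with a gripper value outside its range is refused whole. The fingers move at their own pace and stop on an object; "newtons" is the grip in N (left out, the last holds). Time passes only in rows, so rows that do not move let the fingers close, or fill a call up. It gives the time, the measured TCP pose, the force, the opening and the grip force at its end, in the units of the state.
- sensors.read_state(): the state, without advancing time (a new reading comes with each control period).
- eyes.camera(name): name is "side" or "top"; returns a dict with "pixels" (420x560x3 uint8, red, green, blue), "intrinsics" (3x3 intrinsics, pixels), "pose" (4x4, takes a point from camera to world coordinates). Camera axes: x right, y down, z forward; pixel columns grow to the right and rows downward; lengths in m; the calibration is good to about 2 mm. A picture is of the moment at which its call begins. There is no depth.
- order.close_job(): hands the job in; it is judged then, once.
Trained networks look in a picture, given as the dict that the camera call returned (one of the last four; its "shot" number tells which), for a name from the list of things; names that differ only in an ending like _2 or _b are one class to them, and where a whole thing is asked for, a point or a joint stands for the part that bears it (a point fixed in the world has none). Each returns a list of dicts, best first, with "conf" (0 to 1); they miss things now and then, are a little off and sometimes report something else, mostly with a low value. They report only what shows in the picture. A call takes as long as a camera call.
- eyes.look_for(name, picture): "bbox" ([left, top, right, bottom] in pixels, round what is visible of it).
The state is a dict: "time": time; "joint_positions": joint angles; "joint_vel": joint speeds; "joint_torque": joint torques, N m; "ee_pos": TCP position; "eef_rot": TCP orientation; "ft_force": force on the tool from outside, world axes, zero at the start; "torque": the same for the moment, N m; "width": finger opening in m; "grip_force": force on a finger pad.
Only numpy, scipy, OpenCV 4.12 (cv2) and the standard library are available. Lean on these libraries where they do the work, as an engineer would, in place of code of your own. Each camera call takes 0.05 s, during which the arm holds its last target. There are 200 camera calls.

## Working session

There is one attempt and no reset: what is moved stays moved. The work goes in short steps, Python scripts to look and compute and a tool call to move; the robot and the scene stay as the last step left them, time stands still between calls to the robot, and variables do not carry over. Pictures are saved under pics/ and viewed, at most 11 in all, crops included, and the job is handed in when it is done.

Besides the shell and the picture viewer there is one more tool, called after "Emit:" as name(argument=value, ...) on one line, values as JSON. arm_command: Moves the arm, as the interface text tells. Its arguments: {"type":"object","properties":{"steps":{"type":"array","items":{"type":"object","properties":{"rot":{"type":"array","items":{"type":"number"}},"slide":{"type":"array","items":{"type":"number"}},"grip":{"type":"number"}}}},"newtons":{"type":"number"}},"required":["steps"]}

```bash
mkdir -p pics; python3 - <<'E'
from bench import sensors, eyes
import cv2, numpy as np
s=sensors.read_state(); print(s['time'],s['ee_pos'],s['eef_rot'],s['width'])
for n in('top','side'):
    c=eyes.camera(n); cv2.imwrite(f'pics/{n}0.png',c['pixels'][:,:,::-1]); np.savez(f'{n}0.npz',**{k:c[k] for k in('pixels','intrinsics','pose')})
    print(n,c['intrinsics'].round(1).tolist(),c['pose'].round(3).tolist())
    for o in['board','red_plug','brass_bar','red_tray','brass_tray','rack','scanner']:
        print(o,[(np.round(d['bbox']).astype(int).tolist(),round(d['conf'],2)) for d in eyes.look_for(o,c)[:4]])
E
```

```text
0.0 [0.16710898 0.6018625  0.22176904] [ 1.34980727e-01  9.90847990e-01 -6.78582268e-04 -5.20475116e-05] 0.08696079713162914
top [[426.0, 0.0, 271.5], [0.0, 426.0, 211.2], [0.0, 0.0, 1.0]] [[0.002, -0.99, 0.138, 0.396], [-1.0, -0.003, -0.002, -0.025], [0.002, -0.138, -0.99, 1.137], [0.0, 0.0, 0.0, 1.0]]
board [([252, 183, 296, 253], 0.96)]
red_plug [([263, 188, 273, 203], 0.62), ([341, 103, 372, 165], 0.45)]
brass_bar [([271, 234, 273, 248], 0.51)]
red_tray [([340, 172, 391, 227], 0.88)]
brass_tray [([346, 240, 396, 293], 0.64), ([175, 161, 200, 272], 0.6)]
rack [([176, 162, 199, 272], 0.9)]
scanner [([91, 218, 128, 252], 0.93)]
side [[418.9, 0.0, 279.0], [0.0, 418.9, 196.6], [0.0, 0.0, 1.0]] [[0.973, -0.166, 0.159, 0.383], [-0.23, -0.708, 0.668, -0.64], [0.002, -0.686, -0.727, 0.722], [0.0, 0.0, 0.0, 1.0]]
board [([236, 184, 332, 242], 0.74)]
red_plug [([303, 189, 317, 200], 0.68)]
brass_bar [([244, 202, 261, 210], 0.41)]
red_tray [([300, 264, 376, 335], 0.6)]
brass_tray [([214, 284, 289, 365], 0.88), ([377, 259, 462, 288], 0.6)]
rack [([202, 112, 309, 167], 0.6)]
scanner [([220, 73, 247, 118], 0.69)]
```

View pics/top0.png

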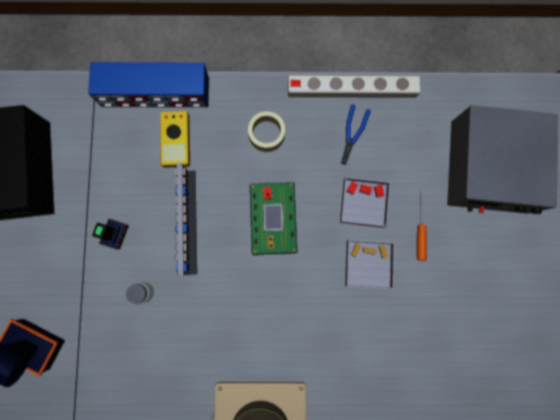

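View pics/side0.png

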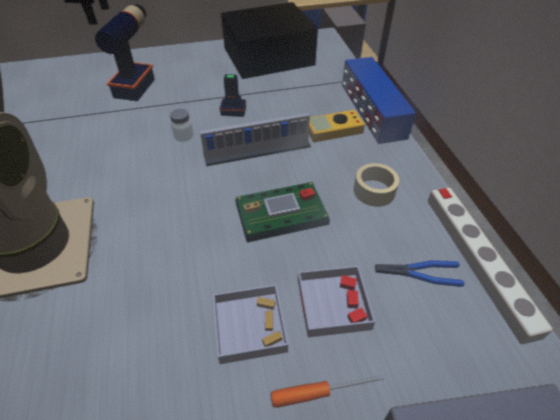

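```bash
cat > h.py <<'E'
import numpy as np, cv2
def load(n): return dict(np.load(n+'.npz'))
def px2w(c,uv,z):
    uv=np.atleast_2d(np.float64(uv)); d=np.c_[uv,np.ones(len(uv))]@np.linalg.inv(c['intrinsics']).T@c['pose'][:3,:3].T
    o=c['pose'][:3,3]; return o+d*((z-o[2])/d[:,2])[:,None]
def w2px(c,p):
    q=(np.atleast_2d(p)-c['pose'][:3,3])@c['pose'][:3,:3]@c['intrinsics'].T; return q[:,:2]/q[:,2:]
E
python3 - <<'E'
from h import *
t=load('top0');s=load('side0')
def crop(c,x0,y0,x1,y1,w,h): return cv2.resize(c['pixels'][y0:y1,x0:x1,::-1],(w,h),interpolation=cv2.INTER_CUBIC)
a=crop(t,245,175,305,260,420,595); b=crop(t,80,195,140,255,380,300)
b2=crop(s,230,175,340,245,380,295)
cv2.imwrite('pics/m1.png',np.hstack([a,np.vstack([b,b2])]))
a=crop(t,335,165,405,300,310,598);b=crop(s,205,60,325,170,490,300);b2=crop(s,205,255,385,365,490,298)
cv2.imwrite('pics/m2.png',np.hstack([a,np.vstack([b,b2])]))
def seg(c,name,lo,hi,roi,z):
    x0,y0,x1,y1=roi; hsv=cv2.cvtColor(c['pixels'][y0:y1,x0:x1],cv2.COLOR_RGB2HSV)
    m=cv2.inRange(hsv,np.array(lo),np.array(hi)); n,l,st,ce=cv2.connectedComponentsWithStats(m)
    i=1+st[1:,4].argmax(); p=np.argwhere(l==i)[:,::-1]+[x0,y0]
    r=cv2.minAreaRect(px2w(c,p,z)[:,:2].astype(np.float32)*1000)
    print(name,st[i,4],'px',p.mean(0).round(1),'w',px2w(c,p.mean(0),z)[0].round(4),'rect',[np.round(v,1) for v in r])
seg(t,'board t',(40,80,30),(85,255,255),(245,175,305,260),.026)
seg(s,'board s',(40,80,30),(85,255,255),(230,175,340,245),.026)
for c,n,roi in((t,'plug t',(255,180,285,210)),(s,'plug s',(290,180,330,210))): seg(c,n,(0,150,90),(8,255,255),roi,.042)
for c,n,roi in((t,'bar t',(260,228,285,255)),(s,'bar s',(238,195,268,215))): seg(c,n,(14,110,90),(32,255,255),roi,.040)
for c,n,roi in((t,'mod t',(258,195,290,240)),(s,'mod s',(262,188,302,220))): seg(c,n,(90,5,90),(135,90,255),roi,.036)
E
```

```text
board t 2215 px [273.4 218.9] w [ 0.5302 -0.0318  0.026 ] rect [array([534. , -30.3]), array([185.2, 115.2]), np.float64(2.4)]
board s 1389 px [276.1 211.8] w [ 0.5188 -0.045   0.026 ] rect [array([532. , -34.2]), array([181.2, 113.6]), np.float64(2.8)]
plug t 85 px [267.  192.7] w [ 0.5971 -0.015   0.042 ] rect [array([597.4, -14.9]), array([30.1, 19.3]), np.float64(9.6)]
plug s 51 px [306.8 191.8] w [ 0.5967 -0.0163  0.042 ] rect [array([595.9, -16.6]), array([28.3, 17.7]), np.float64(11.0)]
bar t 56 px [270.5 242.2] w [ 0.468  -0.0244  0.04  ] rect [array([468.6, -24.4]), array([30.9, 12.9]), np.float64(0.2)]
bar s 3 px [251.3 205. ] w [ 0.4676 -0.0254  0.04  ] rect [array([468. , -25.4]), array([5.9, 2.2]), np.float64(79.3)]
mod t 487 px [272.9 217.4] w [ 0.533  -0.0304  0.036 ] rect [array([534.1, -30.7]), array([68.2, 46.9]), np.float64(0.3)]
mod s 557 px [281.1 204. ] w [ 0.5327 -0.0337  0.036 ] rect [array([533. , -33.2]), array([71. , 51.7]), np.float64(2.2)]
```

View pics/m1.png

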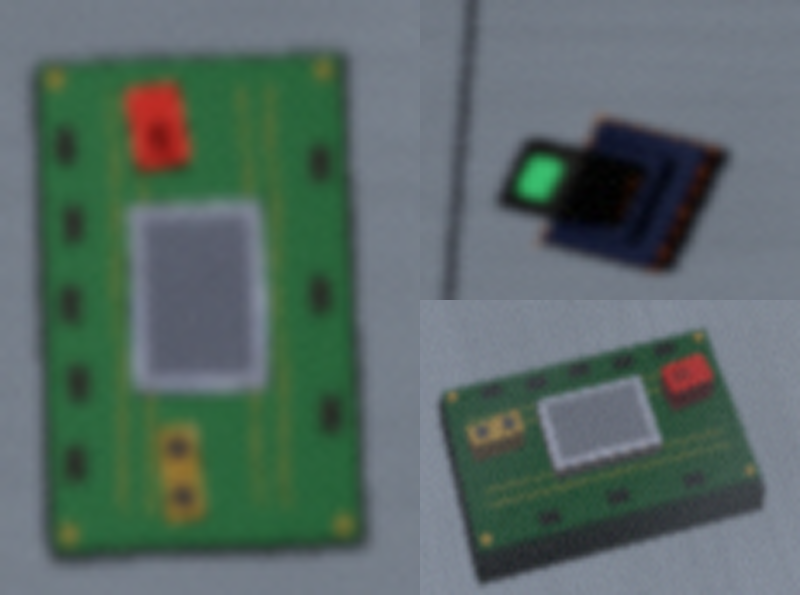

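View pics/m2.png

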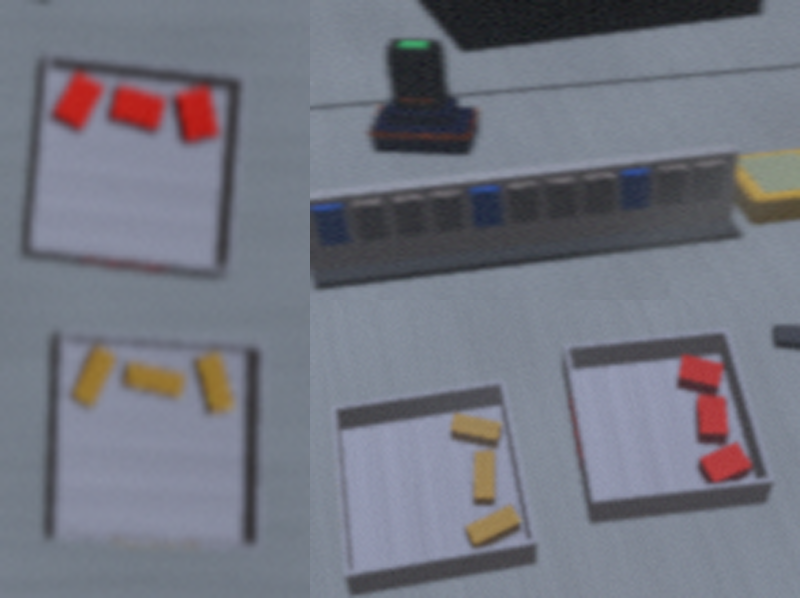

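The top view shows the plug at about (267,193), the bar at (270,242) and the module at (273,217) on the board. The red tray is at (365,203) and the brass tray at (370,264), both with the free half towards the robot. The scanner at (113,235) is turned about -22°.

```bash
cat > fit.py <<'E'
from h import *
from scipy.optimize import minimize
def box(lx,ly,z0,z1): return np.array([[a*lx/2,b*ly/2,z] for a in(-1,1) for b in(-1,1) for z in(z0,z1)])
SC=[box(.07,.05,0,.03),box(.048,.034,.03,.046),box(.036,.028,.046,.116)]
def sil(c,p,parts,S=4):
    m=np.zeros((420*S,560*S),np.uint8); x,y,a=p[0],p[1],p[2]; R=np.array([[np.cos(a),-np.sin(a),0],[np.sin(a),np.cos(a),0],[0,0,1]])
    for b in parts:
        q=((w2px(c,b@R.T+[x,y,0])+.5)*S); cv2.fillConvexPoly(m,cv2.convexHull(np.round(q*16).astype(np.int32)),255,shift=4)
    return cv2.resize(m,(560,420),interpolation=cv2.INTER_AREA)/255.
E
python3 - <<'E'
from fit import *
t=load('top0');s=load('side0')
masks=[]
for c,roi in((t,(88,210,134,256)),(s,(212,68,252,120))):
    x0,y0,x1,y1=roi; g=np.zeros((420,560)); sub=c['pixels'][y0:y1,x0:x1].astype(float)
    hsv=cv2.cvtColor(c['pixels'],cv2.COLOR_RGB2HSV)[y0:y1,x0:x1]
    bg=np.median(sub.reshape(-1,3),0); v=sub.max(2)
    mm=((v<70)|(hsv[...,1]>120)).astype(float); g[y0:y1,x0:x1]=mm; masks.append((c,g)); print('bg',bg,mm.sum())
def cost(p,ms=masks): return sum(np.abs(sil(c,p,SC)-g).sum() for c,g in ms)
best=min(((cost([x,y,a]),x,y,a) for x in np.arange(.44,.56,.01) for y in np.arange(.3,.44,.01) for a in np.radians([-32,-22,-12])))
for nm,ms in(('both',masks),('top',masks[:1]),('side',masks[1:])):
    r=minimize(cost,best[1:],args=(ms,),method='Nelder-Mead',options=dict(initial_simplex=[best[1:]]+[np.add(best[1:],d) for d in([.008,0,0],[0,.008,0],[0,0,.15])]))
    print(nm,r.fun.round(1),r.x[:2].round(4),np.degrees(r.x[2]).round(1))
k=4.43; f=lambda L:[(335+u/k-.4,165+v/k-.4) for u,v in L]
for n,L in(('red',[(45,62),(238,80),(222,272),(25,252)]),('brass',[(55,338),(258,348),(252,543),(48,535)])):
    w=px2w(t,f(L),.032); print(n,w.mean(0).round(4),w[:,:2].round(3).tolist())
k=490/180
for n,L in(('red',[(567-310,348-300),(725-310,335-300),(770-310,485-300),(592-310,505-300)]),('brass',[(338-310,410-300),(500-310,387-300),(535-310,545-300),(350-310,578-300)])):
    w=px2w(s,[(205+u/k,255+v/k) for u,v in L],.032); print(n,w.mean(0).round(4),w[:,:2].round(3).tolist())
w=px2w(t,[(91+0,0)],0)
# rack line top bbox
for z in(.09,): print('rack',px2w(t,[(176,162),(199,162),(176,272),(199,272)],z)[:,:2].round(3).tolist())
E
```

```text
bg [112. 120. 130.] 695.0
bg [106.  115.  121.5] 792.0
both 388.6 [0.4907 0.3889] -10.8
top 91.3 [0.4915 0.3885] -16.7
side 264.7 [0.4893 0.3906] -7.0
red [ 0.5747 -0.2711  0.032 ] [[0.637, -0.22], [0.627, -0.335], [0.512, -0.322], [0.523, -0.206]]
brass [ 0.4132 -0.2786  0.032 ] [[0.472, -0.223], [0.467, -0.342], [0.354, -0.334], [0.359, -0.216]]
red [ 0.5759 -0.2788  0.032 ] [[0.526, -0.213], [0.639, -0.228], [0.627, -0.344], [0.511, -0.33]]
brass [ 0.4144 -0.2868  0.032 ] [[0.362, -0.225], [0.473, -0.233], [0.469, -0.348], [0.354, -0.342]]
rack [[0.666, 0.214], [0.666, 0.156], [0.392, 0.205], [0.392, 0.149]]
```

Emit:
arm_command(steps=[{"slide":[0.054,-0.03,0],"rot":[0,0,3],"grip":0.6},{"slide":[0.054,-0.03,0],"rot":[0,0,3],"grip":0.6},{"slide":[0.04,-0.048,0],"rot":[0,0,3],"grip":0.6},{"slide":[0.04,-0.048,0],"rot":[0,0,3],"grip":0.6},{"slide":[0.04,-0.048,0],"rot":[0,0,3],"grip":0.6},{"slide":[0.04,-0.048,0],"rot":[0,0,3],"grip":0.6},{"slide":[0.04,-0.048,0],"rot":[0,0,4],"grip":0.6},{"slide":[0.03,-0.05,0],"rot":[0,0,4],"grip":0.6}])

```text
time: 1.8
ee_pos: [0.5065, 0.2504, 0.2227]
eef_rot: [-0.092, 0.996, 0.0, 0.0]
ft_force: [-0.5, 0.5, 0.4]
width: 0.0521
grip_force: 0.0
```

Emit:
arm_command(steps=[{"slide":[0.018,-0.055,0],"grip":0.6},{"slide":[0.018,-0.055,0],"grip":0.6},{"slide":[0.018,-0.053,-0.01],"grip":0.6},{"slide":[0.018,-0.053,-0.02],"grip":0.6},{"slide":[0.0185,-0.05,-0.03],"grip":0.6},{"slide":[0,0,-0.03],"grip":0.6},{"slide":[0,0,-0.03],"grip":0.6},{"slide":[0,0,0],"grip":0.6}])

```text
schema error: expected keys rot, slide, grip
```

```bash
python3 - <<'E'
from bench import sensors, eyes
from h import *
print(sensors.read_state()['ee_pos'])
for n in('top','side'):
    c=eyes.camera(n); np.savez(f'{n}1.npz',**{k:c[k] for k in('pixels','intrinsics','pose')})
a=cv2.resize(load('side1')['pixels'][120:270,200:350,::-1],(600,600),interpolation=cv2.INTER_CUBIC)
cv2.imwrite('pics/m3.png',a)
E
```

```text
[0.50651121 0.25037342 0.22274825]
```

View pics/m3.png

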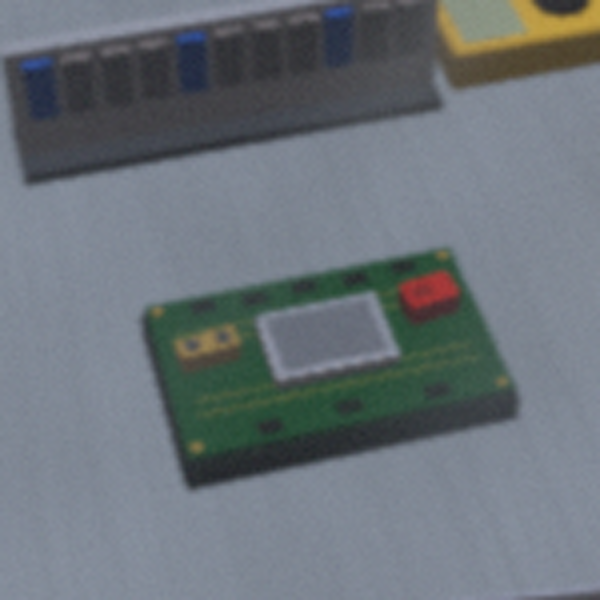

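The call was refused because every row needs all three keys, and the picture shows the board unchanged. I'll resend the move.

Emit:
arm_command(steps=[{"rot":[0,0,0],"slide":[0.018,-0.055,0],"grip":0.6},{"rot":[0,0,0],"slide":[0.018,-0.055,0],"grip":0.6},{"rot":[0,0,0],"slide":[0.018,-0.053,-0.01],"grip":0.6},{"rot":[0,0,0],"slide":[0.018,-0.053,-0.02],"grip":0.6},{"rot":[0,0,0],"slide":[0.0185,-0.05,-0.03],"grip":0.6},{"rot":[0,0,0],"slide":[0,0,-0.03],"grip":0.6},{"rot":[0,0,0],"slide":[0,0,-0.03],"grip":0.6},{"rot":[0,0,0],"slide":[0,0,0],"grip":0.6}])

```text
time: 2.9
ee_pos: [0.5941, -0.0135, 0.1006]
eef_rot: [-0.091, 0.996, 0.0, -0.002]
ft_force: [0.5, 0.0, 0.4]
width: 0.052
grip_force: 0.0
```

```bash
python3 - <<'E'
from bench import sensors, eyes
from h import *
s=sensors.read_state();print(s['ee_pos'],s['eef_rot'])
for n in('top','side'):
    c=eyes.camera(n); np.savez(f'{n}1.npz',**{k:c[k] for k in('pixels','intrinsics','pose')})
    print(n,'tcp px',w2px(c,s['ee_pos']).round(1))
a=cv2.resize(load('side1')['pixels'][120:270,240:340,::-1],(400,600),interpolation=cv2.INTER_CUBIC)
b=cv2.resize(load('top1')['pixels'][120:270,220:320,::-1],(400,600),interpolation=cv2.INTER_CUBIC)
cv2.imwrite('pics/m4.png',np.hstack([a,b]))
E
```

```text
[ 0.59414876 -0.01348885  0.10062387] [-9.13258419e-02  9.95818829e-01  4.30274934e-05 -2.10902643e-03]
top tcp px [[266.2 189.6]]
side tcp px [[306.7 172.2]]
```

View pics/m4.png

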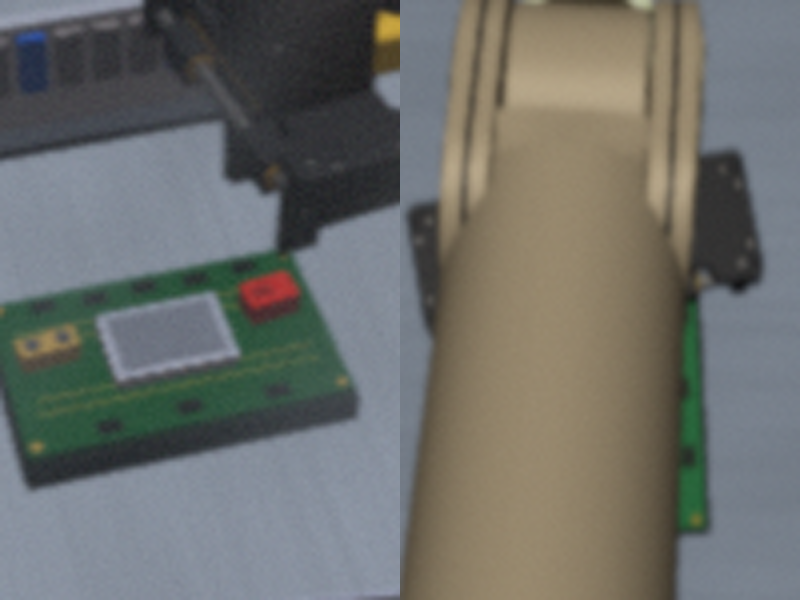

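Emit:
arm_command(steps=[{"rot":[0,0,0],"slide":[0.003,-0.0025,-0.02],"grip":0.6},{"rot":[0,0,0],"slide":[0,0,-0.02],"grip":0.6},{"rot":[0,0,0],"slide":[0,0,-0.018],"grip":0.6},{"rot":[0,0,0],"slide":[0,0,-0.01],"grip":0.6},{"rot":[0,0,0],"slide":[0,0,0],"grip":0.6},{"rot":[0,0,0],"slide":[0,0,0],"grip":0.1},{"rot":[0,0,0],"slide":[0,0,0],"grip":0.1},{"rot":[0,0,0],"slide":[0,0,0],"grip":0.1}], newtons=12)

```text
time: 4.0
ee_pos: [0.599, -0.0162, 0.035]
eef_rot: [-0.091, 0.996, 0.0, 0.0]
ft_force: [-0.6, -1.1, -0.6]
width: 0.0299
grip_force: 0.0
```

Emit:
arm_command(steps=[{"rot":[0,0,0],"slide":[-0.001,0,-0.004],"grip":0.35},{"rot":[0,0,0],"slide":[0,0,0],"grip":0.1},{"rot":[0,0,0],"slide":[0,0,0],"grip":0.1},{"rot":[0,0,0],"slide":[0,0,0],"grip":0.1},{"rot":[0,0,0],"slide":[0,0,0],"grip":0.1},{"rot":[0,0,0],"slide":[0,0,0.01],"grip":0.1},{"rot":[0,0,0],"slide":[0,0,0.03],"grip":0.1},{"rot":[0,0,0],"slide":[0,0,0.03],"grip":0.1}], newtons=15)

```text
time: 5.0
ee_pos: [0.5977, -0.0163, 0.102]
eef_rot: [-0.091, 0.996, 0.0, 0.0]
ft_force: [0.9, -0.5, -0.1]
width: 0.0198
grip_force: 15.0
```

Emit:
arm_command(steps=[{"rot":[0,0,-2],"slide":[-0.01,-0.045,0.01],"grip":0.1},{"rot":[0,0,-3],"slide":[-0.01,-0.053,0],"grip":0.1},{"rot":[0,0,-3],"slide":[-0.01,-0.053,0],"grip":0.1},{"rot":[0,0,-3],"slide":[-0.01,-0.053,0],"grip":0.1},{"rot":[0,0,-3],"slide":[-0.011,-0.052,-0.02],"grip":0.1},{"rot":[0,0,0],"slide":[0,0,-0.03],"grip":0.1},{"rot":[0,0,0],"slide":[0,0,-0.02],"grip":0.1},{"rot":[0,0,0],"slide":[0,0,0],"grip":0.1}])

```text
time: 6.0
ee_pos: [0.5463, -0.2709, 0.0395]
eef_rot: [0.03, 1.0, 0.001, -0.001]
ft_force: [0.4, -0.2, 0.7]
width: 0.0204
grip_force: 15.0
```

Emit:
arm_command(steps=[{"rot":[0,0,0],"slide":[0,0,-0.015],"grip":0.1},{"rot":[0,0,0],"slide":[0,0,-0.01],"grip":0.1},{"rot":[0,0,0],"slide":[0,0,0],"grip":0.1},{"rot":[0,0,0],"slide":[0,0,0],"grip":0.4},{"rot":[0,0,0],"slide":[0,0,0],"grip":0.4},{"rot":[0,0,0],"slide":[0,0,0.02],"grip":0.4},{"rot":[0,0,0],"slide":[0,0,0.04],"grip":0.4},{"rot":[0,0,0],"slide":[0,0,0.04],"grip":0.4}])

```text
time: 7.0
ee_pos: [0.5468, -0.2725, 0.1183]
eef_rot: [0.031, 1.0, -0.0, 0.001]
ft_force: [0.8, -1.1, 0.2]
width: 0.0345
grip_force: 0.0
```

Emit:
arm_command(steps=[{"rot":[0,0,1.5],"slide":[-0.015,0.047,0],"grip":0.5},{"rot":[0,0,2],"slide":[-0.016,0.05,0],"grip":0.5},{"rot":[0,0,2],"slide":[-0.016,0.05,0],"grip":0.5},{"rot":[0,0,2],"slide":[-0.016,0.05,0],"grip":0.5},{"rot":[0,0,1],"slide":[-0.016,0.05,0],"grip":0.5},{"rot":[0,0,0],"slide":[0,0,-0.03],"grip":0.5},{"rot":[0,0,0],"slide":[0,0,-0.02],"grip":0.5},{"rot":[0,0,0],"slide":[0,0,0],"grip":0.5}])

```text
time: 8.0
ee_pos: [0.4672, -0.0255, 0.0658]
eef_rot: [-0.043, 0.999, -0.0, -0.001]
ft_force: [-0.2, 0.4, 0.5]
width: 0.0436
grip_force: 0.0
```

```bash
python3 - <<'E'
from bench import sensors, eyes
from h import *
s=sensors.read_state();print(s['ee_pos'],s['eef_rot'])
c=eyes.camera('side'); np.savez('side2.npz',**{k:c[k] for k in('pixels','intrinsics','pose')})
print('tcp px',w2px(c,s['ee_pos']).round(1))
a=cv2.resize(c['pixels'][150:250,210:310,::-1],(400,400),interpolation=cv2.INTER_CUBIC)
b=cv2.resize(c['pixels'][250:370,205:385,::-1],(400,400))
cv2.imwrite('pics/m5.png',np.hstack([a,b]))
E
```

```text
[ 0.46718916 -0.02548271  0.06579864] [-4.33052560e-02  9.99061756e-01 -6.81553505e-05 -5.07041242e-04]
tcp px [[250.6 197. ]]
```

View pics/m5.png

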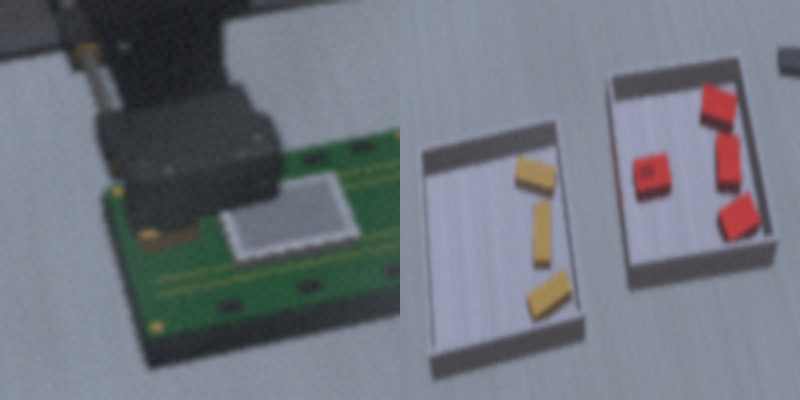

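The red plug lies in its tray at about (650,175) in the crop, and the gripper is over the bar. Next I lower and grip.

Emit:
arm_command(steps=[{"rot":[0,0,0],"slide":[0.001,0,-0.02],"grip":0.5},{"rot":[0,0,0],"slide":[0,0,-0.013],"grip":0.5},{"rot":[0,0,0],"slide":[0,0,0],"grip":0.5},{"rot":[0,0,0],"slide":[0,0,0],"grip":0.05},{"rot":[0,0,0],"slide":[0,0,0],"grip":0.05},{"rot":[0,0,0],"slide":[0,0,0],"grip":0.05},{"rot":[0,0,0],"slide":[0,0,0],"grip":0.05},{"rot":[0,0,0],"slide":[0,0,0],"grip":0.05}], newtons=20)

```text
time: 9.05
ee_pos: [0.4688, -0.0252, 0.0328]
eef_rot: [-0.043, 0.999, 0.0, 0.0]
ft_force: [-0.9, 0.2, 2.8]
width: 0.0135
grip_force: 20.0
```

Emit:
arm_command(steps=[{"rot":[0,0,0],"slide":[0,0,0.025],"grip":0.05},{"rot":[0,0,0],"slide":[0,0,0.035],"grip":0.05},{"rot":[0,0,-1.5],"slide":[-0.016,-0.05,0],"grip":0.05},{"rot":[0,0,-1.5],"slide":[-0.016,-0.051,0],"grip":0.05},{"rot":[0,0,-1.5],"slide":[-0.016,-0.051,0],"grip":0.05},{"rot":[0,0,-1.5],"slide":[-0.016,-0.051,0],"grip":0.05},{"rot":[0,0,-2],"slide":[-0.017,-0.05,0],"grip":0.05},{"rot":[0,0,0],"slide":[0,0,-0.02],"grip":0.05}])

```text
time: 10.05
ee_pos: [0.3867, -0.2826, 0.0735]
eef_rot: [0.03, 1.0, -0.001, 0.001]
ft_force: [0.8, 1.7, -1.4]
width: 0.0136
grip_force: 20.0
```

Emit:
arm_command(steps=[{"rot":[0,0,0],"slide":[0,0,-0.025],"grip":0.05},{"rot":[0,0,0],"slide":[0,0,-0.02],"grip":0.05},{"rot":[0,0,0],"slide":[0,0,-0.012],"grip":0.05},{"rot":[0,0,0],"slide":[0,0,0],"grip":0.05},{"rot":[0,0,0],"slide":[0,0,0],"grip":0.35},{"rot":[0,0,0],"slide":[0,0,0],"grip":0.35},{"rot":[0,0,0],"slide":[0,0,0.03],"grip":0.35},{"rot":[0,0,0],"slide":[0,0,0.06],"grip":0.35}])

```text
time: 11.05
ee_pos: [0.3865, -0.2776, 0.1056]
eef_rot: [0.026, 1.0, 0.0, -0.002]
ft_force: [2.1, -0.2, 0.7]
width: 0.03
grip_force: 0.0
```

Emit:
arm_command(steps=[{"rot":[0,0,0],"slide":[0,0,0.06],"grip":0.5},{"rot":[0,0,-1],"slide":[0,0.05,0.06],"grip":0.8},{"rot":[0,0,-2],"slide":[0,0.055,0.03],"grip":0.8},{"rot":[0,0,-2],"slide":[0,0.055,0],"grip":0.8},{"rot":[0,0,-2],"slide":[0,0.055,0],"grip":0.8},{"rot":[0,0,-2],"slide":[0,0.055,0],"grip":0.8},{"rot":[0,0,-2],"slide":[0,0.055,0],"grip":0.8},{"rot":[0,0,-2],"slide":[0,0.055,0],"grip":0.8}])

```text
time: 12.05
ee_pos: [0.3875, 0.0933, 0.2443]
eef_rot: [0.14, 0.99, 0.0, 0.001]
ft_force: [0.7, -0.3, 0.3]
width: 0.0693
grip_force: 0.0
```

```bash
python3 - <<'E'
from bench import sensors, eyes
from fit import *
from scipy.optimize import minimize
s=sensors.read_state();print(s['time'],s['ee_pos'])
c=eyes.camera('side'); np.savez('side3.npz',**{k:c[k] for k in('pixels','intrinsics','pose')})
t=load('top0');d=load('side0')
G=cv2.resize(d['pixels'][62:126,200:264,::-1],(400,400),interpolation=cv2.INTER_CUBIC)
# overlay of model wireframes
def draw(cam,p,x0,y0,n):
    im=cv2.resize(cam['pixels'][y0:y0+n,x0:x0+n,::-1],(400,400),interpolation=cv2.INTER_CUBIC); k=400/n
    a=p[2];R=np.array([[np.cos(a),-np.sin(a),0],[np.sin(a),np.cos(a),0],[0,0,1]])
    for b in SC:
        q=(w2px(cam,b@R.T+[p[0],p[1],0])-[x0,y0]+.5)*k
        for i in range(8):
            for j in range(i):
                if bin(i^j).count('1')==1: cv2.line(im,tuple(map(int,q[i])),tuple(map(int,q[j])),(255,255,255),1)
    return im
p=(.4915,.3885,np.radians(-18))
b=cv2.resize(c['pixels'][250:370,205:385,::-1],(400,200))
cv2.imwrite('pics/m6.png',np.hstack([np.vstack([draw(t,p,82,203,60),b]),np.vstack([draw(d,p,200,62,64),b])]))
E
```

```text
12.05 [0.38749022 0.09329491 0.2442603 ]
```

View pics/m6.png

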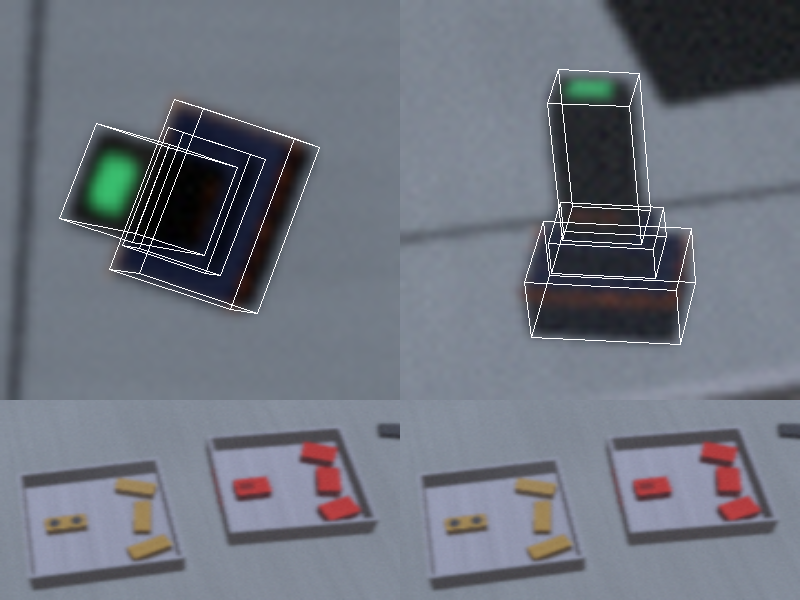

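Emit:
arm_command(steps=[{"rot":[0,0,-1],"slide":[0.017,0.049,0],"grip":0.8},{"rot":[0,0,-1],"slide":[0.017,0.05,0],"grip":0.8},{"rot":[0,0,0],"slide":[0.017,0.05,0],"grip":0.8},{"rot":[0,0,0],"slide":[0.017,0.05,0],"grip":0.8},{"rot":[0,0,0],"slide":[0.017,0.05,0],"grip":0.8},{"rot":[0,0,0],"slide":[0.0175,0.047,-0.02],"grip":0.8},{"rot":[0,0,0],"slide":[0,0,-0.04],"grip":0.8},{"rot":[0,0,0],"slide":[0,0,-0.03],"grip":0.8}])

```text
time: 13.1
ee_pos: [0.4899, 0.3878, 0.1519]
eef_rot: [0.156, 0.988, -0.0, -0.0]
ft_force: [0.1, -0.8, 0.1]
width: 0.0697
grip_force: 0.0
```

```bash
python3 - <<'E'
from bench import sensors, eyes
from h import *
s=sensors.read_state();print(s['ee_pos'],s['eef_rot'])
c=eyes.camera('side'); np.savez('side4.npz',**{k:c[k] for k in('pixels','intrinsics','pose')})
print('tcp px',w2px(c,s['ee_pos']).round(1), 'grip top px',w2px(c,[.49,.389,.116]))
cv2.imwrite('pics/m7.png',cv2.resize(c['pixels'][20:140,160:320,::-1],(800,600),interpolation=cv2.INTER_CUBIC))
E
```

```text
[0.48992324 0.3878051  0.15193529] [ 1.56201190e-01  9.87725151e-01 -4.17746237e-04 -1.98179415e-04]
tcp px [[228.9  63.7]] grip top px [[229.95060632  75.55289256]]
```

View pics/m7.png

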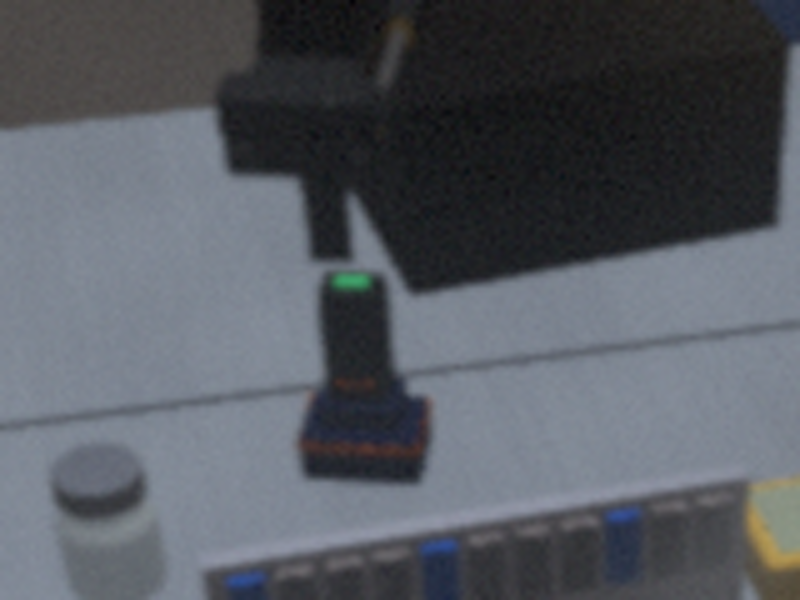

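The gripper stands open directly above the grip, at about (350,280) in the crop. I descend and grasp.

Emit:
arm_command(steps=[{"rot":[0,0,0],"slide":[0,0.001,-0.025],"grip":0.8},{"rot":[0,0,0],"slide":[0,0,-0.025],"grip":0.8},{"rot":[0,0,0],"slide":[0,0,-0.02],"grip":0.8},{"rot":[0,0,0],"slide":[0,0,-0.011],"grip":0.8},{"rot":[0,0,0],"slide":[0,0,0],"grip":0.8},{"rot":[0,0,0],"slide":[0,0,0],"grip":0.15},{"rot":[0,0,0],"slide":[0,0,0],"grip":0.15},{"rot":[0,0,0],"slide":[0,0,0],"grip":0.15}], newtons=30)

```text
time: 14.15
ee_pos: [0.4904, 0.3888, 0.073]
eef_rot: [0.157, 0.988, 0.0, 0.0]
ft_force: [-0.1, -0.3, -0.3]
width: 0.0472
grip_force: 0.0
```

Emit:
arm_command(steps=[{"rot":[0,0,0],"slide":[0,0,0],"grip":0.15},{"rot":[0,0,0],"slide":[0,0,0],"grip":0.15},{"rot":[0,0,0],"slide":[0,0,0],"grip":0.15},{"rot":[0,0,0],"slide":[0,0,0],"grip":0.15},{"rot":[0,0,0],"slide":[0,0,0],"grip":0.15},{"rot":[0,0,0],"slide":[0,0,0.02],"grip":0.15},{"rot":[0,0,0],"slide":[0,0,0.02],"grip":0.15},{"rot":[0,0,0],"slide":[0,0,0.03],"grip":0.15}], newtons=45)

```text
time: 15.15
ee_pos: [0.4901, 0.3885, 0.1442]
eef_rot: [0.157, 0.988, -0.0, -0.0]
ft_force: [0.5, 0.7, -1.9]
width: 0.0278
grip_force: 45.0
```

Emit:
arm_command(steps=[{"rot":[0,0,0],"slide":[0,0,0.03],"grip":0.15},{"rot":[0,0,0],"slide":[0,0,0.04],"grip":0.15},{"rot":[0,0,2],"slide":[0.002,-0.02,0.01],"grip":0.15},{"rot":[0,0,2],"slide":[0.004,-0.035,0],"grip":0.15},{"rot":[0,0,2],"slide":[0.004,-0.04,0],"grip":0.15},{"rot":[0,0,2],"slide":[0.004,-0.04,0],"grip":0.15},{"rot":[0,0,2],"slide":[0.004,-0.04,0],"grip":0.15},{"rot":[0,0,2],"slide":[0.004,-0.04,0],"grip":0.15}])

```text
time: 16.15
ee_pos: [0.5124, 0.1723, 0.2243]
eef_rot: [0.052, 0.999, 0.001, 0.001]
ft_force: [-0.5, 0.0, -2.5]
width: 0.0279
grip_force: 45.0
```

Emit:
arm_command(steps=[{"rot":[0,0,2],"slide":[0.004,-0.04,0],"grip":0.15},{"rot":[0,0,2],"slide":[0.004,-0.04,0],"grip":0.15},{"rot":[0,0,2],"slide":[0.004,-0.04,0],"grip":0.15},{"rot":[0,0,2],"slide":[0.004,-0.04,0],"grip":0.15},{"rot":[0,0,0.5],"slide":[0.004,-0.03,0],"grip":0.15},{"rot":[0,0,0],"slide":[0.005,-0.015,-0.02],"grip":0.15},{"rot":[0,0,0],"slide":[0,0,-0.03],"grip":0.15},{"rot":[0,0,0],"slide":[0,0,0],"grip":0.15}])

```text
time: 17.15
ee_pos: [0.5361, -0.0314, 0.172]
eef_rot: [-0.022, 1.0, 0.0, -0.001]
ft_force: [0.4, 0.8, -1.3]
width: 0.028
grip_force: 45.0
```

```bash
cat > look.py <<'E'
from bench import sensors, eyes
from fit import *
import sys
from scipy.spatial.transform import Rotation as Ro
s=sensors.read_state();print(s['time'],s['ee_pos'],s['eef_rot'],s['width'])
c=eyes.camera('side'); np.savez('side5.npz',**{k:c[k] for k in('pixels','intrinsics','pose')})
x0,y0,w,h=210,110,150,112; k=800/w
im=cv2.resize(c['pixels'][y0:y0+h,x0:x0+w,::-1],(800,int(h*k)),interpolation=cv2.INTER_CUBIC)
yv=Ro.from_quat(s['eef_rot']).apply([0,1,0]); a=np.arctan2(-yv[0],yv[1]); print('yaw',np.degrees(a))
def wire(b,a,o,col):
    R=Ro.from_euler('z',a).as_matrix(); q=(w2px(c,b@R.T+o)-[x0,y0]+.5)*k
    for i in range(8):
        for j in range(i):
            if bin(i^j).count('1')==1: cv2.line(im,tuple(map(int,q[i])),tuple(map(int,q[j])),col,1)
for b in SC: wire(b,a,s['ee_pos']-[0,0,.072],(255,255,255))
wire(box(.07,.05,.026,.036),np.radians(2.5),[.5335,-.032,0],(0,255,255))
wire(box(.19,.12,.0259,.026),np.radians(2.5),[.5335,-.032,0],(0,255,255))
cv2.imwrite(sys.argv[1],im)
E
python3 look.py pics/m8.png
```

```text
17.15 [ 0.53606166 -0.03137079  0.17204298] [-2.15817851e-02  9.99766195e-01  1.68316600e-04 -1.32448411e-03] 0.028022690949661193
yaw 2.4732548402739143
```

View pics/m8.png

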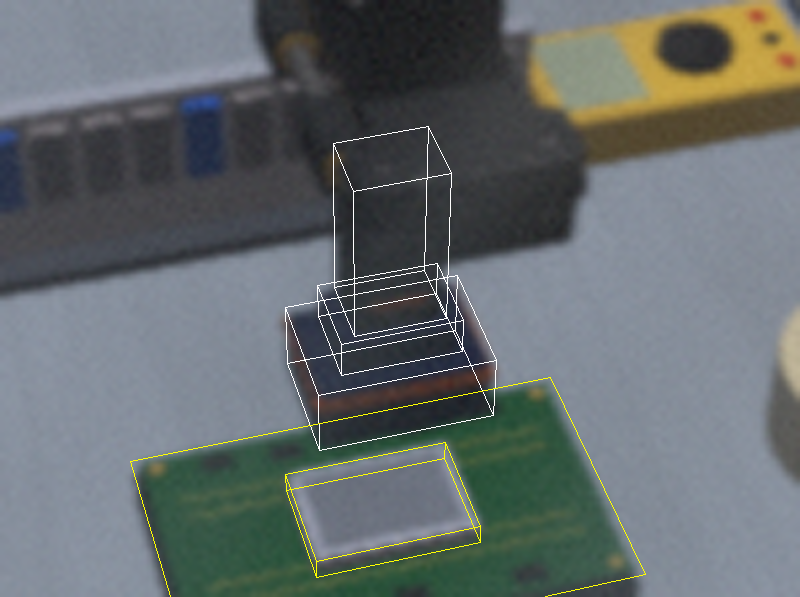

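The white wireframe of the scanner and the yellow one of the board and module both match the picture to within about 2 mm. Now I lower gently.

Emit:
arm_command(steps=[{"rot":[0,0,0],"slide":[-0.001,-0.0005,-0.015],"grip":0.15},{"rot":[0,0,0],"slide":[0,0,-0.015],"grip":0.15},{"rot":[0,0,0],"slide":[0,0,-0.01],"grip":0.15},{"rot":[0,0,0],"slide":[0,0,-0.006],"grip":0.15},{"rot":[0,0,0],"slide":[0,0,-0.004],"grip":0.15},{"rot":[0,0,0],"slide":[0,0,0],"grip":0.15},{"rot":[0,0,0],"slide":[0,0,0],"grip":0.15},{"rot":[0,0,0],"slide":[0,0,0],"grip":0.15}])

```text
time: 18.2
ee_pos: [0.5364, -0.0319, 0.1228]
eef_rot: [-0.022, 1.0, 0.0, 0.0]
ft_force: [0.6, 0.1, -1.5]
width: 0.0279
grip_force: 45.0
```

```bash
python3 look.py pics/m9.png
```

```text
18.2 [ 0.53637709 -0.03187687  0.12282412] [-2.16624013e-02  9.99765303e-01  6.55710386e-05  2.75249434e-04] 0.027871744340459605
yaw 2.4825245041682766
```

View pics/m9.png

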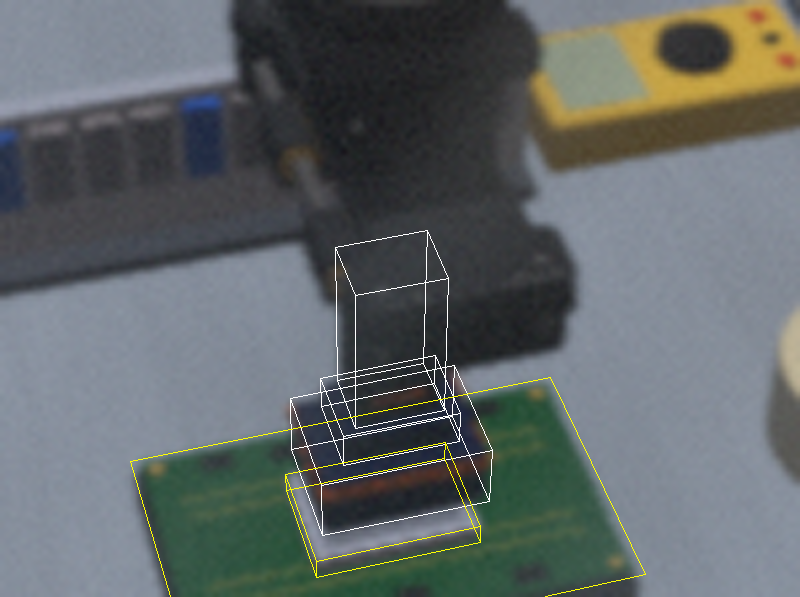

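The scanner is squared up over the module, with its face about 15 mm above the top. A last small trim follows.

Emit:
arm_command(steps=[{"rot":[0,0,0],"slide":[-0.001,0,-0.002],"grip":0.15},{"rot":[0,0,0],"slide":[-0.001,0,-0.001],"grip":0.15},{"rot":[0,0,0],"slide":[0,0,0],"grip":0.15},{"rot":[0,0,0],"slide":[0,0,0],"grip":0.15},{"rot":[0,0,0],"slide":[0,0,0],"grip":0.15},{"rot":[0,0,0],"slide":[0,0,0],"grip":0.15},{"rot":[0,0,0],"slide":[0,0,0],"grip":0.15},{"rot":[0,0,0],"slide":[0,0,0],"grip":0.15}])

```text
time: 19.25
ee_pos: [0.5341, -0.0319, 0.1195]
eef_rot: [-0.022, 1.0, 0.0, -0.0]
ft_force: [0.0, 0.6, -2.2]
width: 0.0276
grip_force: 45.0
```

```bash
python3 -c "
from bench import sensors,order
print(sensors.read_state()['ee_pos']); print(order.close_job())"
```

```text
[ 0.53414755 -0.03189138  0.119501  ]
the job is handed in; nothing more can be done
None
```

I handed the job in at 19 s, but no verdict came back: the red plug and brass bar are in their own trays, and the scanner is held level and still, squared to the module, its face about 12 mm above it by my measurements.

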